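# Shut the air and open the filter housing

### The arm

A 7-joint arm with a two-finger parallel gripper is mounted at the origin on the work surface. World frame = base frame: x ahead of the robot, y to its left, z up, the work surface at z = 0. Lengths are in mm, angles in rad, forces in N, time in s.
With the tool pointing down it reaches from about 400 to 850 mm from the base axis. Payload 4.5 kg.
Tool frame: the origin (TCP) lies on the centre line of the jaws, within the pads' length; the fingertips stand 8 mm ahead of it and the grasp point (between the pads) lies 11 mm behind it; z points along the fingers, y is the line along which they close (so a half turn about z gives the same grasp; the last joint's range is limited). The gripper opens to 88 mm and grips with 3 to 60 N. Pads are 18 mm wide; open, the fingers measure 123 mm over their backs; the gripper's body (75 mm by 187 mm) begins 45 mm behind the grasp point.
Start: joints at [-1.184, 0.689, -0.195, 1.565, 0.157, 0.902, -0.215], TCP at [215.936, 586.536, 246.743] pointing down, gripper open.
Joint ranges: [-3.01, 3.01], [-0.46, 2.08], [-1.47, 1.51], [0.13, 2.56], [-1, 4.14], [0.04, 2.09], [-2.66, 2.66]. Speed limits (rad/s): [2.57, 2.57, 3.14, 3.14, 3.14, 3.14, 3.14].

### API

Orientations are given as a unit quaternion [w, x, y, z].
In Python, from plant import ctrl gives the robot as it stands. Calls block until the motion is done:
- ctrl.movep(position, orientation): joint-space move of the TCP to a pose.
- ctrl.move_l(position, rot=None, v=150): straight line of the TCP; rot=None keeps the orientation; v is the mean speed in mm/s.
- ctrl.move_joints(angles): joint-space move.
- ctrl.ungrasp() and ctrl.close_gripper(strength=None): open the fingers fully, or close them until they stop; strength is the grip in N (None keeps the last).
- ctrl.dwell(seconds).
- ctrl.inverse_kinematics(position, orientation): joint angles nearest the present ones, or None.
- ctrl.state(): the state.
- ctrl.get_image(name): name is "scene" or "top"; returns a dict with "image" (420x560x3 uint8, red, green, blue), "fx", "fy", "cx", "cy" (pixels), "pose" (4x4, takes a point from camera to world coordinates). Camera axes: x right, y down, z forward; pixel columns grow to the right and rows downward; lengths in mm; the calibration is good to about 2 mm. A picture is of the moment at which its call begins. There is no depth.
A pose or a line that the arm cannot do raises ctrl.MotionError and nothing moves.
- ctrl.sign_off(): hands the job in; it is judged then, once.
The state is a dict: "time_s": time; "joint_positions": joint angles; "joint_vel": joint speeds; "joint_efforts": joint torques, N m; "position": TCP position; "orientation": TCP orientation; "ft_force": force on the tool from outside, world axes, zero at the start; "ft_torque": the same for the moment, N m; "opening": finger opening in mm; "gripper_force": force on a finger pad.
Only numpy, scipy, OpenCV 4.12 (cv2) and the standard library are available. Lean on these libraries where they do the work, as an engineer would, in place of code of your own. Each camera call takes 0.05 s, during which the arm holds its last target. There are 200 camera calls.

### The job

The filter of the studio's carving-air supply is due for inspection. First shut the main air valve by pushing its long lever fully round to its end stop, then loosen the two turn-clamps on the filter housing until their tabs are right off the cover, lift the cover off by its handle and set it down gently, handle up, in the middle of the rubber mat. Leave the short wing-handled valve and the chisels, brush and stone offcut around the housing as they are.

Things in the scene. Friction and masses are not known exactly. Their poses are not given: they have to be found in the camera images.
- housing: Air-filter housing fixed to the bench: open-topped aluminium box 120 mm (its x) by 150 mm (its y) and 60 mm high, shut by the cover, with a turn-clamp on an ear at the middle of each 150 mm end (local y = +91 and -91 mm). Origin: centre of its underside, at bench level. Its yaw differs from run to run.
- clamp_left (a joint): Turn-clamp at the housing's +y end (vertical hinge): 0 = its tab points at the cover and holds it down, positive = anticlockwise from above, end stop at 1.6. The tab is clear of the cover from 1.3 up. It starts at 0 to 0.2. It turns stiffly (about 0.06 N m) and stays where it is left.
- clamp_right (a joint): The same turn-clamp at the housing's -y end; also loosened anticlockwise, 0 to 1.6, clear of the cover from 1.3 up, starting at 0 to 0.2.
- clamp_left_wing (a point): On the hinge axis of clamp_left, at the centre of its upright steel wing: 36 mm long, 8 mm thick, 24 mm tall, top 95 mm above the bench. This frame turns with the clamp; the wing's length and its tab (10 mm wide) run along its y axis. Seen from the axis the tab reaches 36 mm towards the cover, its top 71 mm above the bench; the cover's edge is 16 mm from the axis.
- clamp_right_wing (a point): The same point on clamp_right, with the same sizes; the wing and tab run along its y axis.
- cover: Loose aluminium cover plate, 120 x 150 x 5 mm, about 0.4 kg, with a 103 x 133 x 6 mm step underneath that sits inside the housing's mouth (3.5 mm play all round), and a bar handle on top. Origin: centre of the underside of the step, so 54 mm above the bench when on the housing and 4 mm when lying on the mat. Its x and y axes go with the housing's at the start.
- cover_handle (a point): Centre of the cover's dark steel bar handle, 43 mm above the cover's origin: bar 84 mm long along the cover's y axis, 12 mm wide and 12 mm tall, with 26 mm free between the bar and the plate (a 10 mm wide post carries it at each end).
- main_lever (a joint): Main air valve's lever (vertical hinge): 0 = open, lying along the pipe; grows clockwise from above to the end stop at 1.571 = shut, square across the pipe. It starts at 0 to 0.25, needs about 0.3 N m (4 N at 75 mm) and stays where it is left.
- main_pivot (a point): Point on the main lever's hinge axis, fixed on the pipe, at the lever's mid height, 85 mm above the bench. Its x axis runs along the pipe towards the wing-handled valve; at joint value 0 the lever points along its -x axis, at 1.571 along its +y axis.
- main_lever_end (a point): Free end of the main lever, on its centre line, 106 mm from the hinge axis and 85 mm above the bench. Lever: flat steel bar with a black rubber sleeve 20 mm wide and 12 mm tall over the outer 62 mm (from 44 to 106 mm from the axis). The copper pipe below it is 22 mm thick with its top at 56 mm.
- wing_valve_tip (a point): One end of the short wing handle (50 x 8 x 16 mm, centred 85 mm along the pipe from main_pivot, 88 mm above the bench) of the second valve on the same pipe. To be left alone.
- mat: Black rubber mat fixed to the bench, 220 x 220 mm, 4 mm thick. Origin: centre of its underside, at bench level. Mat and pipe lie on either hand of the housing; which is left and which is right changes.
- flat_chisel: Bystander: flat chisel, a steel bar 202 mm long and 13 mm thick, lying; origin underneath its middle.
- point_chisel: Bystander: pointed chisel, a steel bar 180 mm long and 13 mm thick, lying; origin underneath its middle.
- stone_offcut: Bystander: white stone offcut, 75 x 55 x 62 mm; origin at its underside.
- dust_brush: Bystander: dust brush lying on the bench beyond the housing; origin at its underside.
Not all that is in view belongs to the job. Leave any green or red look-alike of the cover alone.

How it is judged (in metres and radians):
On the way, in this order (a step that is already met when the one before it is completed fails the run):
1. the main lever is at its end stop, the clamps still holding the cover (value of joint main_lever above 1.48 rad and value of joint each of clamp_left, clamp_right below 0.6 rad), for 0.2 s.
2. both turn-clamps are clear of the cover, the cover still on the housing (value of joint each of clamp_left, clamp_right above 1.3 rad and z of cover in the frame of housing below 0.062 m and horizontal distance between cover and housing below 0.01 m), for 0.2 s.
3. the cover is lifted clear above the housing (height (world z) of cover above 0.075 m), for 0.1 s.
At the end, for the whole second after the job is handed in: The main lever is within 0.09 rad of its shut stop, both clamps are turned past 1.2 rad, and the cover lies still, flat (tilt under 0.06 rad) and handle up on the rubber mat, its centre within 45 mm of the mat's (value of joint main_lever above 1.48 rad and value of joint each of clamp_left, clamp_right above 1.2 rad and horizontal distance between cover and mat below 0.045 m and height (world z) of cover below 0.009 m and angle between cover's own z axis and vertical below 0.06 rad and linear speed of cover below 0.02 m/s); the robot touches nothing.
It fails at once if a clamp is loosened before the main valve is shut (value of joint any of clamp_left, clamp_right above 0.6 rad and not (value of joint main_lever above 1.4 rad)).
It fails at once if the wing-handled valve is turned (its tip moves more than 10 mm) (distance of wing_valve_tip from where it was at the start of the episode above 0.01 m).
It fails at once if the cover comes down on the mat or bench faster than 0.45 m/s (height (world z) of cover below 0.03 m and linear speed of cover above 0.45 m/s).
It fails at once if a bystander is moved more than 40 mm (distance of any of flat_chisel, point_chisel, stone_offcut, dust_brush from where it was at the start of the episode above 0.04 m).
It also fails if it takes over 72 s, if anything falls off the work surface, if the arm or the gripper's body presses on something with over 40 N, if the wrist force passes 120 N, or if a joint passes its speed limit or range.

## Working session

There is one attempt and no reset: what is moved stays moved. The work goes in short steps, each a Python script; the robot and the scene stay as the last script left them, time stands still between calls to the robot, and variables do not carry over. Pictures are saved under pics/ and viewed, at most 10 in all, crops included, and the job is handed in when it is done.

```bash
mkdir -p pics; ls; python3 - <<'E'
from plant import ctrl
import cv2,numpy as np
for n in("top","scene"):
    d=ctrl.get_image(n); cv2.imwrite(f"pics/{n}0.png",d["image"][:,:,::-1]); print(n,d["fx"],d["cx"],d["cy"],np.round(d["pose"],3).tolist())
s=ctrl.state(); print(s["time_s"],s["position"],s["orientation"],s["ft_force"])
E
```

```text
pics
top 457.64559896991767 279.6545273183146 211.12067871640855 [[-0.024, -0.981, 0.192, 287.749], [-1.0, 0.027, 0.008, 11.868], [-0.013, -0.191, -0.981, 1264.225], [0.0, 0.0, 0.0, 1.0]]
scene 541.2559143496916 288.2226256691013 213.95352588510826 [[0.775, 0.381, -0.503, 1132.713], [0.631, -0.466, 0.62, -796.57], [0.002, -0.798, -0.602, 871.691], [0.0, 0.0, 0.0, 1.0]]
0.1 [215.78589333 585.98493895 246.0007913 ] [-1.02006927e-04  1.75452589e-01  9.84487541e-01 -8.12299951e-04] [-1.28275712 -0.74005767  0.30206629]
```

View pics/top0.png

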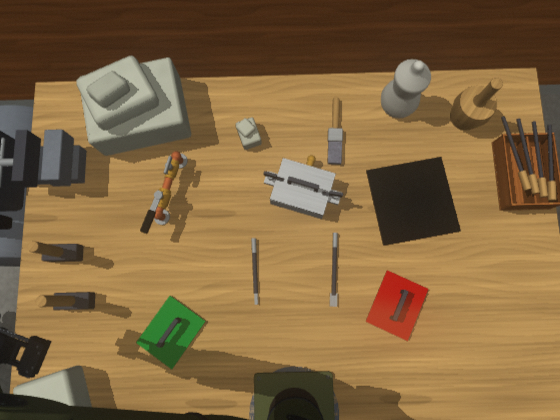

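View pics/scene0.png

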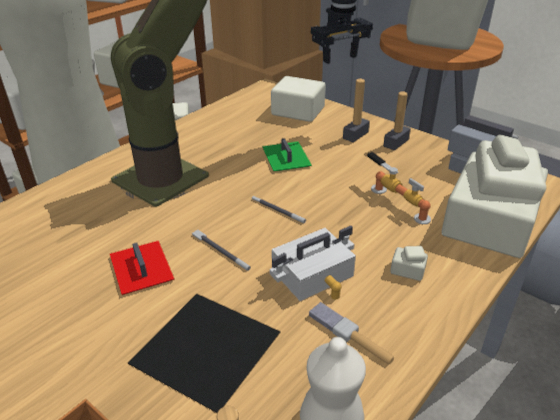

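The top view shows the housing at about (303,187) with its handle along the wing-to-wing line. The pipe is at about (168,187) with the black lever end at (148,222), and the mat is at (412,200). Next I'll zoom in and measure.

```bash
cat > h.py <<'E'
from plant import ctrl
import cv2,numpy as np
def ray(d,p,z):
    T=np.array(d["pose"]); v=T[:3,:3]@[(p[0]-d["cx"])/d["fx"],(p[1]-d["cy"])/d["fy"],1]
    return T[:3,3]+v*(z-T[2,3])/v[2]
def proj(d,P):
    T=np.array(d["pose"]); q=T[:3,:3].T@(np.array(P,float)-T[:3,3]); return np.array([d["fx"]*q[0]/q[2]+d["cx"],d["fy"]*q[1]/q[2]+d["cy"]])
def Q(a):  # tool down, closing line (tool y) at world angle a
    from scipy.spatial.transform import Rotation as R
    y=np.array([np.cos(a),np.sin(a),0]);z=np.array([0,0,-1.]);x=np.cross(y,z)
    q=R.from_matrix(np.c_[x,y,z]).as_quat(); return [q[3],q[0],q[1],q[2]]
E
python3 - <<'E'
from h import *
d=ctrl.get_image("top");im=d["image"];b=im[:,:,::-1].copy()
s=ctrl.get_image("scene")["image"][:,:,::-1]
z=lambda a,x,y,w,h:cv2.resize(a[y:y+h,x:x+w],(400,300),interpolation=cv2.INTER_CUBIC)
cv2.imwrite("pics/crop1.png",np.vstack([np.hstack([z(b,255,152,96,72),z(b,124,150,112,84)]),np.hstack([z(s,262,220,100,75),z(s,355,145,100,75)])]))
hsv=cv2.cvtColor(b,cv2.COLOR_BGR2HSV)
def big(m,box):
    x,y,w,h=box;M=np.zeros(m.shape,np.uint8);M[y:y+h,x:x+w]=m[y:y+h,x:x+w]*255
    c=max(cv2.findContours(M,0,1)[0],key=cv2.contourArea);return c,cv2.minAreaRect(c)
for n,m,box,zz in(("mat",hsv[:,:,2]<60,(350,140,120,120),4),("cover",(hsv[:,:,1]<50)&(hsv[:,:,2]>150),(255,145,95,85),65),("handle",hsv[:,:,2]<90,(280,165,45,40),103),("lever",hsv[:,:,2]<60,(130,195,40,50),91)):
    c,r=big(m,box);P=[ray(d,p,zz)[:2].round(1).tolist() for p in cv2.boxPoints(r)]
    print(n,r,ray(d,r[0],zz)[:2].round(1),P)
E
```

```text
mat ((413.0940856933594, 200.42352294921875), (78.52883911132812, 78.09497833251953), 77.47119140625) [ 554.4 -352.8] [[644.9, -227.5], [688.9, -448.2], [466.4, -474.6], [424.9, -261.0]]
cover ((297.14678955078125, 184.34405517578125), (65.99423217773438, 42.91061782836914), 16.699243545532227) [594.3 -27. ] [[566.5, 75.4], [681.0, 39.8], [622.4, -130.3], [510.1, -92.1]]
handle ((302.9056701660156, 183.83018493652344), (31.318206787109375, 6.593306064605713), 15.945395469665527) [585.6 -40.9] [[589.8, 0.7], [606.8, -4.5], [581.4, -82.4], [564.5, -77.0]]
lever ((147.92897033691406, 220.9704132080078), (6.76923131942749, 22.307695388793945), 22.61986541748047) [500.  366.3] [[476.8, 384.9], [530.8, 364.2], [523.4, 347.5], [469.5, 368.4]]
```

View pics/crop1.png

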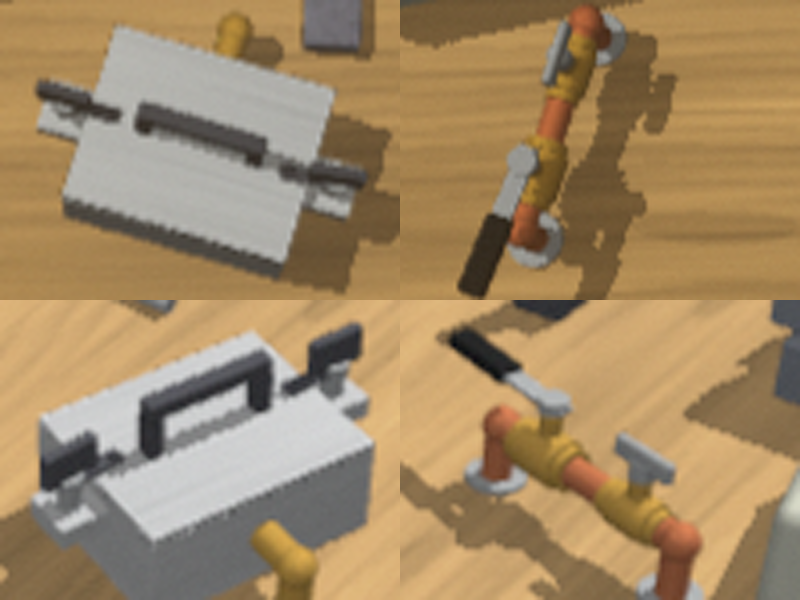

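The crop shows the four cover corners, both wings (close to the 0 position, roughly in line with the handle), and the main lever's hub and end. I'll compute their positions.

```bash
python3 - <<'E'
from h import *
d=ctrl.get_image("top"); s=ctrl.get_image("scene")
H=lambda u,v:(255+u*.24-.38,152+v*.24-.38); L=lambda u,v:(124+(u-400)*.28-.36,150+v*.28-.36)
HS=lambda u,v:(262+u*.25-.38,220+(v-300)*.25-.38); LS=lambda u,v:(355+(u-400)*.25-.38,145+(v-300)*.25-.38)
C=np.array([ray(d,H(*p),65)[:2] for p in((118,27),(333,92),(282,262),(64,198))]);print("cover",C.round(1).tolist(),C.mean(0).round(1))
y=(C[0]+C[3]-C[1]-C[2]);print("yaw y",np.degrees(np.arctan2(y[1],y[0])),np.linalg.norm(y)/2)
W={k:[ray(d,H(*p),95)[:2] for p in v] for k,v in dict(A=((38,86),(92,103)),B=((308,167),(366,182))).items()}
for k,(a,b) in W.items(): print(k,(a+b)/2,np.degrees(np.arctan2(*(a-b)[::-1])),np.linalg.norm(a-b))
c=C.mean(0);u=y/np.linalg.norm(y)
print("pred",c+91*u,c-91*u)
print("scene cover corner", [ray(s,HS(*p),65)[:2].round(1).tolist() for p in((253,332),(373,437),(152,542),(40,413))])
print("pivot",ray(d,L(522,158),93), "end",ray(d,L(474,294),91),"wing",ray(d,L(546,78),96),ray(d,L(566,27),96))
print("scene piv",ray(s,LS(556,402),93),"end",ray(s,LS(462,335),91), "wing",ray(s,LS(618,438),96),ray(s,LS(672,468),96))
E
```

```text
cover [[669.3, 9.4], [621.2, -129.2], [509.8, -91.3], [555.5, 47.1]] [588.9 -41. ]
yaw y 71.30822434495543 146.238253759818
A [616.03550266  44.2634555 ] 70.38741003565057 36.153454122089734
B [ 559.19130277 -125.61034394] 73.45418066710563 37.46987682790129
pred [618.09468368  45.20171794] [ 559.76786551 -127.19892672]
scene cover corner [[560.6, 47.0], [669.1, 12.8], [624.9, -132.5], [510.2, -90.2]]
pivot [571.50811008 341.78593822  93.        ] end [471.2484806  374.68855138  91.        ] wing [631.39391026 324.6707704   96.        ] [670.54088547 310.60982089  96.        ]
scene piv [577.1310102  334.65756307  93.        ] end [479.68147044 372.28845696  91.        ] wing [632.80059356 317.77722891  96.        ] [676.63439671 308.73657465  96.        ]
```

```bash
cat >> h.py <<'E'
PIV=np.array([573.5,339.]);T0=np.radians(163.5)
def lev(q,off,r=80):
    t=T0-q; return PIV+r*np.array([np.cos(t),np.sin(t)])+off*np.array([-np.sin(t),np.cos(t)])
HY=np.radians(71.5)
def st(*a):
    s=ctrl.state();print(*a,"t",round(s["time_s"],2),s["position"].round(1),"F",np.round(s["ft_force"],1),"M",np.round(s["ft_torque"],2),"op",round(float(s["opening"]),1),"j7",round(s["joint_positions"][6],2));return s
E
python3 - <<'E'
from h import *
for k in(0,np.pi):
  for q in(0,.8,1.57):
    p=lev(q,19);print(k,q,[None if j is None else np.round(j,2).tolist() for j in [ctrl.inverse_kinematics([*p,z],Q(T0-q+k)) for z in(80,250)]])
for n,c in(("A",(617.5,45)),("B",(560.2,-126.6)),("h",(590,-41)),("m",(554.4,-352.8))):
  for a in(0,.8,1.55):
   for k in(-1,1):
    j=ctrl.inverse_kinematics([*c,86],Q(HY+a+k*np.pi/2));print(n,a,k,None if j is None else np.round(j,2).tolist())
E
```

```text
0 0 [[-0.37, 0.94, -0.57, 1.75, 0.76, 0.68, 1.48], [-0.3, 0.73, -0.7, 1.63, 0.54, 0.99, 1.67]]
0 0.8 [[-0.52, 0.96, -0.39, 1.57, 0.5, 0.71, 0.9], [-0.49, 0.76, -0.47, 1.45, 0.37, 1.02, 1.02]]
0 1.57 [[-0.59, 1.01, -0.21, 1.37, 0.25, 0.79, 0.4], [-0.58, 0.82, -0.24, 1.24, 0.2, 1.1, 0.44]]
3.141592653589793 0 [[-0.71, 0.89, 0.05, 1.77, -0.08, 0.48, -0.9], [-0.78, 0.65, 0.16, 1.65, -0.13, 0.85, -0.85]]
3.141592653589793 0.8 [[-0.89, 0.97, 0.32, 1.59, -0.44, 0.65, -1.43], [-0.95, 0.77, 0.43, 1.48, -0.36, 0.98, -1.51]]
3.141592653589793 1.57 [[-0.95, 1.08, 0.56, 1.39, -0.67, 0.86, -2.04], [-0.97, 0.9, 0.66, 1.27, -0.55, 1.15, -2.14]]
A 0 -1 [-0.18, 0.9, 0.06, 1.71, -0.09, 0.54, -0.39]
A 0 1 [0.21, 0.98, -0.68, 1.68, 0.83, 0.79, 1.96]
A 0.8 -1 [-0.08, 0.89, -0.12, 1.7, 0.18, 0.56, 0.17]
A 0.8 1 [-0.48, 1.01, 0.65, 1.72, -0.88, 0.73, -2.03]
A 1.55 -1 [0.01, 0.91, -0.29, 1.7, 0.41, 0.6, 0.71]
A 1.55 1 [-0.41, 0.96, 0.5, 1.72, -0.71, 0.65, -1.42]
B 0 -1 [0.17, 0.86, -0.04, 1.84, 0.07, 0.44, -0.25]
B 0 1 [0.61, 1.0, -0.86, 1.82, 1.03, 0.84, 2.04]
B 0.8 -1 [0.28, 0.86, -0.24, 1.84, 0.4, 0.49, 0.25]
B 0.8 1 [-0.21, 0.97, 0.65, 1.86, -0.96, 0.66, -1.62]
B 1.55 -1 [0.41, 0.89, -0.47, 1.83, 0.69, 0.59, 0.73]
B 1.55 1 [-0.04, 0.89, 0.33, 1.86, -0.56, 0.49, -1.24]
h 0 -1 [-0.02, 0.87, 0.02, 1.79, -0.04, 0.48, -0.3]
h 0 1 [0.39, 0.97, -0.74, 1.77, 0.91, 0.78, 2.0]
h 0.8 -1 [0.09, 0.87, -0.17, 1.79, 0.26, 0.5, 0.22]
h 0.8 1 [-0.35, 0.99, 0.65, 1.81, -0.93, 0.68, -1.82]
h 1.55 -1 [0.2, 0.89, -0.36, 1.78, 0.53, 0.57, 0.73]
h 1.55 1 [-0.24, 0.92, 0.42, 1.81, -0.66, 0.56, -1.31]
m 0 -1 [0.58, 0.93, -0.17, 1.57, 0.22, 0.65, -0.01]
m 0 1 [0.89, 1.05, -0.8, 1.56, 0.89, 0.93, 2.6]
m 0.8 -1 [0.7, 0.95, -0.38, 1.57, 0.48, 0.72, 0.57]
m 0.8 1 [0.18, 1.04, 0.65, 1.6, -0.83, 0.8, -1.47]
m 1.55 -1 [0.76, 0.98, -0.52, 1.56, 0.63, 0.77, 1.2]
m 1.55 1 [0.34, 0.96, 0.3, 1.59, -0.41, 0.66, -1.06]
```

```bash
python3 - <<'E'
from h import *
s=ctrl.state()
ctrl.close_gripper(20)
p=ctrl.state()["position"]
ctrl.move_l([p[0],p[1],300])
ctrl.movep([*lev(0,45),250],Q(T0)); st("above")
ctrl.move_l([*lev(0,45),82],v=150); s=st("down")
f0=s["ft_force"]
for q in np.arange(0,1.5,.12):
    ctrl.move_l([*lev(q,19),82],Q(T0-q),v=90)
    s=ctrl.state(); print(round(q,2),np.round(s["ft_force"],1),round(s["time_s"],1))
    if np.linalg.norm(s["ft_force"])>40: break
d=ctrl.get_image("top");z=lambda a,x,y,w,h:cv2.resize(a[y:y+h,x:x+w,::-1],(400,300))
e=ctrl.get_image("scene");cv2.imwrite("pics/lev1.png",np.hstack([z(d["image"],100,150,112,84),z(e["image"],340,120,132,99)]))
E
```

```text
above t 3.78 [483.4 319.3 249.8] F [0.3 0.2 0.1] M [0.03 0.07 0.02] op 0.9 j7 1.71
down t 5.05 [484.4 319.1  82.8] F [ 0.5 -0.7  0.5] M [ 0.07  0.04 -0.02] op 0.5 j7 1.53
0.0 [-0.8  0.3  0.4] 5.5
0.12 [ 1.1 -0.8 -0.9] 5.8
0.24 [-0.6 -1.2 -1.1] 6.0
0.36 [-1.8 -1.3 -0.5] 6.3
0.48 [-2.5  0.  -1.2] 6.6
0.6 [-2.  -1.3 -1. ] 6.8
0.72 [-2.5 -0.5 -1.7] 7.1
0.84 [-1.9 -0.7 -1.1] 7.4
0.96 [-3.1 -1.2 -1.4] 7.6
1.08 [-2.3 -1.1 -1.7] 7.9
1.2 [-2.6  0.7 -2.3] 8.2
1.32 [-3.4 -0.3 -1.7] 8.4
1.44 [-2.  -0.3 -1.2] 8.7
```

View pics/lev1.png

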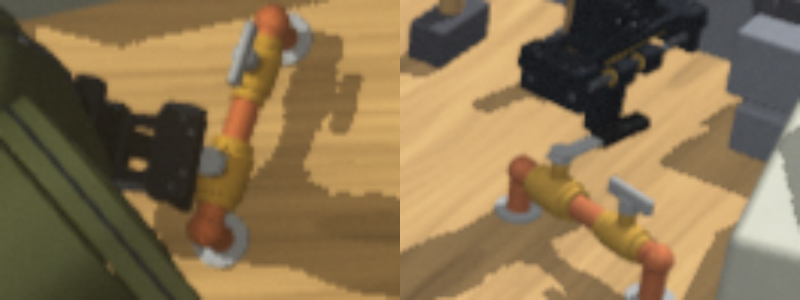

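The lever is following the fingers and is nearly square to the pipe. I'll push on in small steps until the force rises at the stop.

```bash
python3 - <<'E'
from h import *
for q in np.arange(1.47,1.85,.03):
    ctrl.move_l([*lev(q,19),82],Q(T0-min(q,1.571)),v=60)
    ctrl.dwell(.1);s=ctrl.state(); print(round(q,2),np.round(s["ft_force"],1),round(s["time_s"],1))
    if np.linalg.norm(s["ft_force"][:2])>20: break
ctrl.dwell(.3)
ctrl.move_l([*lev(1.5,55),82],v=150)
ctrl.move_l([*lev(1.5,55),240],v=250)
st()
ctrl.movep([617.5,45,240],Q(HY-np.pi/2));ctrl.ungrasp();st()
d=ctrl.get_image("top");z=lambda a,x,y,w,h:cv2.resize(a[y:y+h,x:x+w,::-1],(400,300))
e=ctrl.get_image("scene");cv2.imwrite("pics/lev2.png",np.hstack([z(d["image"],100,150,112,84),z(e["image"],340,120,132,99)]))
E
```

```text
1.47 [-5.3 -1.4  1. ] 9.1
1.5 [-8.4 -1.2  2.2] 9.5
1.53 [-12.8  -2.    5.4] 9.8
1.56 [-15.   -2.3   8.2] 10.2
1.59 [-19.8  -4.5  10.4] 10.5
t 12.07 [537.1 427.9 238.7] F [ 0.3 -0.3 -0.3] M [ 0.05  0.02 -0.01] op 0.6 j7 0.44
t 14.85 [617.5  45.  240. ] F [-0.6  0.5 -0.1] M [-0.09  0.07  0.01] op 88.0 j7 -0.31
```

View pics/lev2.png

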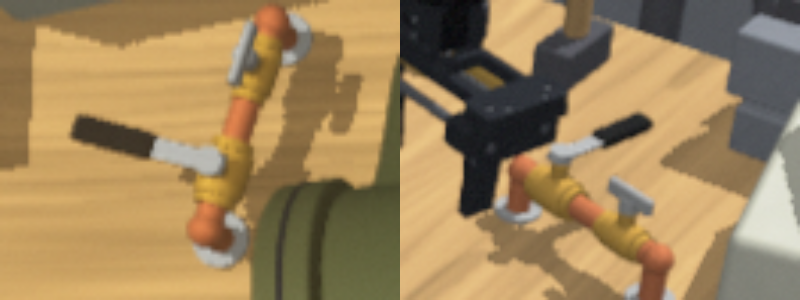

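The lever is shut: it lies square across the pipe and the force reached 20 N at the stop, against about 4 N while swinging. Next is clamp A.

```bash
cat >> h.py <<'E'
def clamp(c,q0,qs):
    a=HY-np.pi/2
    ctrl.movep([*c,150],Q(a+q0)); ctrl.move_l([*c,84],v=100); st("low")
    ctrl.close_gripper(20); st("grip")
    for q in qs:
        ctrl.movep([*c,84],Q(a+q)); s=st(round(q,2))
        if abs(s["ft_torque"][2])>1 or np.linalg.norm(s["ft_force"])>40: break
    ctrl.dwell(.2);ctrl.close_gripper(3); st("loose")
    ctrl.move_l([*c,150],v=100); ctrl.ungrasp(); st("up")
E
python3 - <<'E'
from h import *
clamp((617.5,45),0.05,[.3,.6,.9,1.2,1.4,1.52])
E
```

```text
low t 16.21 [618.1  44.9  84.7] F [0.3 0.2 0.1] M [-0.07  0.09  0.04] op 88.4 j7 -0.24
grip t 17.39 [617.2  45.1  84. ] F [-1.5  0.   0.6] M [-0.01  0.25 -0.09] op 8.2 j7 -0.24
0.3 t 17.68 [617.6  45.   84. ] F [-0.1  0.8  0. ] M [ 0.04 -0.01  0.1 ] op 8.1 j7 -0.08
0.6 t 17.98 [618.1  45.   84. ] F [ 1.7  0.6 -2.4] M [ 0.02 -0.38  0.07] op 7.8 j7 0.11
0.9 t 18.29 [618.6  45.3  84. ] F [ 3.8  1.2 -4.2] M [ 0.15 -0.89  0.04] op 7.9 j7 0.31
1.2 t 18.6 [619.   45.6  84. ] F [ 5.9  1.9 -5.5] M [ 0.28 -1.1   0.05] op 7.7 j7 0.51
1.4 t 18.86 [619.1  45.9  84. ] F [ 5.2  1.5 -5.4] M [ 0.37 -1.14  0.  ] op 7.6 j7 0.65
1.52 t 19.11 [619.2  46.1  84. ] F [ 5.7  1.7 -5.5] M [ 0.43 -1.24  0.02] op 8.1 j7 0.73
loose t 19.52 [618.8  46.3  84.3] F [ 4.5  2.8 -2. ] M [ 0.49 -0.93 -0.02] op 8.1 j7 0.73
up t 21.66 [617.5  45.  150. ] F [ 0.  -0.5  0.1] M [-0.02 -0.02  0.02] op 87.9 j7 0.77
```

```bash
python3 - <<'E'
from h import *
c=(561.3,-126.4)
ctrl.movep([*c,190],Q(HY-np.pi/2+.05))
clamp(c,0.05,[.3,.6,.9,1.2,1.4,1.52])
ctrl.movep([554,-340,250],Q(HY-np.pi/2))
d=ctrl.get_image("top");z=lambda a,x,y,w,h:cv2.resize(a[y:y+h,x:x+w,::-1],(400,300),interpolation=cv2.INTER_CUBIC)
e=ctrl.get_image("scene");cv2.imwrite("pics/cl.png",np.hstack([z(d["image"],255,152,96,72),z(e["image"],262,220,100,75)]))
E
```

```text
low t 23.56 [ 561.8 -126.5   84.6] F [ 0.3 -0.2 -0.1] M [-0.02  0.12 -0.01] op 88.0 j7 -0.05
grip t 24.74 [ 560.5 -126.2   83.9] F [-1.8  0.3  1.4] M [-0.    0.48  0.04] op 7.6 j7 -0.05
0.3 t 25.02 [ 560.6 -126.2   83.9] F [-2.8  0.8  2.1] M [0.19 0.6  0.08] op 8.0 j7 0.1
0.6 t 25.32 [ 560.6 -126.2   83.9] F [-3.2  0.9  2.2] M [0.25 0.69 0.05] op 7.6 j7 0.29
0.9 t 25.62 [ 560.7 -126.2   83.9] F [-3.7  1.2  2.6] M [0.33 0.81 0.03] op 7.5 j7 0.47
1.2 t 25.92 [ 560.7 -126.2   83.9] F [-4.1  1.   3.3] M [0.38 0.92 0.01] op 7.7 j7 0.67
1.4 t 26.18 [ 560.8 -126.2   83.9] F [-4.9  2.1  4.5] M [0.47 0.98 0.07] op 7.9 j7 0.8
1.52 t 26.43 [ 560.8 -126.2   83.9] F [-4.7  2.9  3.4] M [0.47 0.93 0.06] op 7.3 j7 0.88
loose t 26.84 [ 561.1 -126.3   83.8] F [-3.3  1.8  0.8] M [ 0.35  0.77 -0.03] op 7.7 j7 0.88
up t 28.98 [ 561.3 -126.4  150. ] F [-0.3 -1.1  0.1] M [-0.02  0.    0.04] op 87.8 j7 0.93
```

View pics/cl.png

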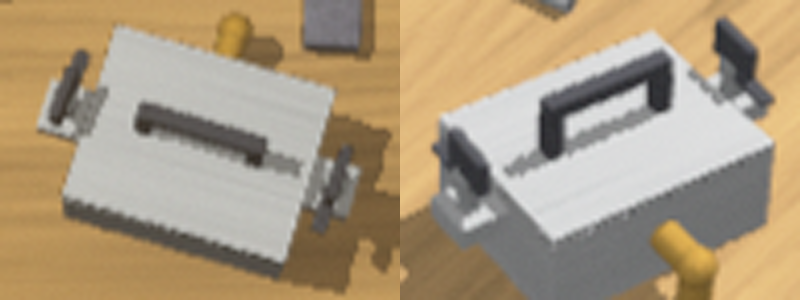

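Both tabs are off the cover, with the wings square to the handle. Now I'll lift the cover and place it.

```bash
python3 - <<'E'
from h import *
a=HY-np.pi/2;c=(590,-40)
ctrl.movep([*c,160],Q(a)); ctrl.move_l([*c,86],v=120); st("low")
ctrl.close_gripper(45); st("grip")
ctrl.move_l([*c,100],v=40); st("14 up")
ctrl.move_l([*c,190],v=120); s=st("up")
d=ctrl.get_image("top");e=ctrl.get_image("scene")
cv2.imwrite("pics/up.png",cv2.resize(np.hstack([d["image"][120:330,200:480,::-1],e["image"][120:330,150:430,::-1]]),(800,300)))
E
```

```text
low t 31.98 [590.5 -40.5  86.5] F [ 0.6 -0.3  0.6] M [-0.03  0.08  0.03] op 87.8 j7 -0.3
grip t 33.12 [589.9 -40.   86. ] F [-0.1 -0.3 -0.2] M [-0.03  0.09 -0.02] op 11.3 j7 -0.3
14 up t 33.62 [590.1 -40.  100.2] F [-0.5  0.1 -4.8] M [-0.01  0.12  0.02] op 10.7 j7 -0.3
up t 34.52 [589.3 -39.9 189.3] F [-0.  -0.6 -5. ] M [-0.09  0.1   0.03] op 10.9 j7 -0.3
```

View pics/up.png

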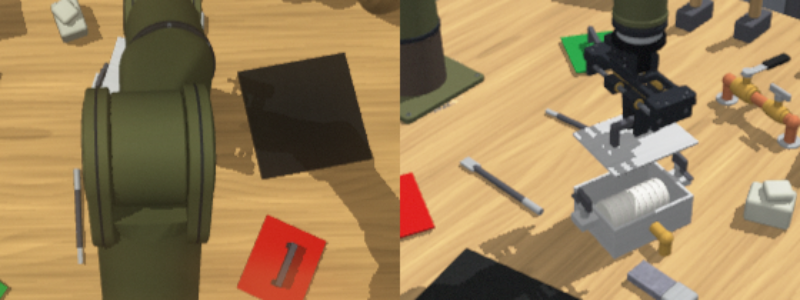

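The cover is held level above the open housing. I'll carry it to the mat and lower it until the force shows contact.

```bash
python3 - <<'E'
from h import *
m=(554.4,-352.8)
ctrl.move_l([*m,190],v=150); st("over")
ctrl.move_l([*m,50],v=120); st("near")
for z in np.arange(42,30,-1.):
    ctrl.move_l([*m,z],v=25); ctrl.dwell(.1); s=ctrl.state(); print(z,s["position"][2].round(1),np.round(s["ft_force"],1))
    if s["ft_force"][2]>-1: break
ctrl.dwell(.2); ctrl.ungrasp(); ctrl.dwell(.2)
ctrl.move_l([*m,200],v=100); ctrl.movep([560,-40,280],Q(HY-np.pi/2)); st("off")
d=ctrl.get_image("top");e=ctrl.get_image("scene")
cv2.imwrite("pics/end.png",cv2.resize(np.hstack([d["image"][120:330,220:500,::-1],e["image"][210:420,100:380,::-1]]),(800,300)))
hsv=cv2.cvtColor(d["image"],cv2.COLOR_RGB2HSV);M=((hsv[:,:,1]<50)&(hsv[:,:,2]>130)).astype(np.uint8);M[:,:350]=0;M[:140]=0;M[260:]=0;M[:,470:]=0
M=cv2.morphologyEx(M,cv2.MORPH_CLOSE,np.ones((9,9)))
r=cv2.minAreaRect(max(cv2.findContours(M,0,1)[0],key=cv2.contourArea));print(r,ray(d,r[0],15))
E
```

```text
over t 36.88 [ 554.8 -351.8  190. ] F [-0.6 -0.3 -4.2] M [-0.09  0.05  0.01] op 10.8 j7 0.16
near t 38.19 [ 555.  -353.2   50.9] F [-0.4  0.4 -4.1] M [-0.06  0.05  0.05] op 10.8 j7 0.15
42.0 42.0 [-0.2  0.2 -3.9]
41.0 41.0 [-0.7 -1.1 -4.3]
40.0 40.0 [-0.1  0.5 -4.4]
39.0 39.0 [ 0.2 -0.7 -3.9]
38.0 38.0 [ 0.6  0.6 -3.4]
37.0 37.0 [ 0.6 -0.3 -4.4]
36.0 36.0 [ 0.  -0.  -3.3]
35.0 36.0 [-2.6  1.6  6.3]
off t 45.83 [560.  -41.9 279.8] F [ 0.4 -0.2  0.6] M [-0.06  0.08 -0.03] op 88.0 j7 -0.32
((414.800048828125, 198.89999389648438), (54.640708923339844, 41.484840393066406), 15.255120277404785) [ 556.26186798 -354.7058662    15.        ]
```

View pics/end.png

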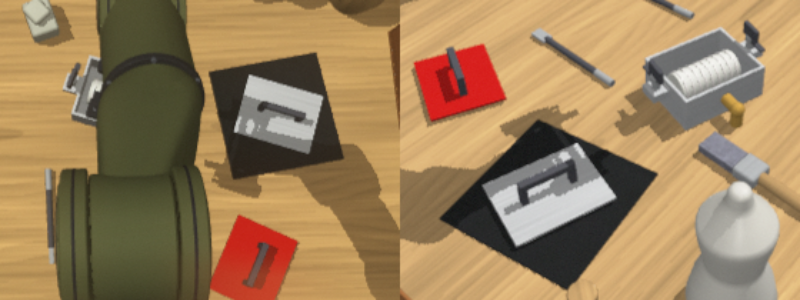

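The cover lies flat with its handle up, about 3 mm from the mat's centre. The clamps are still open and the arm is clear of everything, so I'm handing in.

```bash
python3 -c "
from plant import ctrl
print(ctrl.sign_off())"
```

```text
the job is handed in; nothing more can be done
None
```

The job is handed in at about 46 s, with no verdict returned: the main valve is shut against its stop, both clamps are off the cover, and the cover lies flat, handle up, about 3 mm from the mat's centre by the camera.

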